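# Present a mirror to the inspection camera

### The job

First turn the lamp dimmer's knob until its pointer is at the long mark on its scale. Then draw the mirror in the square mount, with its post, up out of its post holder and hold it in the air before the inspection camera: upright and still, its glass turned squarely towards the lens, centred on the lens axis and 90 mm in front of the lens. Finish while still holding it there; do not touch the glass or the camera, and leave the round lens, the screwdriver and the jar where they are.

Things in the scene. Friction and masses are not known exactly. Their poses are not given: they have to be found in the camera images.
- dimmer (a joint): Knob on the white dimmer box (140 x 150 x 55 mm high, fixed); light friction, stays where left, range 0 to 3.0 rad, growing clockwise seen from above. The scale printed around it has 11 ticks every 0.3 rad, the first at 0 (left, seen from the robot); the one long thick tick, the 6th, is at 1.5 rad. The pointer starts between 0.1 and 0.9.
- dimmer_grip (a point): Point on the knob's axis, at half the height of its straight bar grip: black, 44 mm long, 12 mm wide, its top 10.5 mm above this point and its foot 12 mm below it, on a round skirt of 48 mm diameter and 6 mm high (73.5 mm above the table). It turns with the knob: x axis along the bar towards the pointer end (white line), z up.
- mirror: Loose mirror: a black square mount, 46 mm wide (y) and 46 mm high, 16 mm thick (x), standing on a steel post 12.7 mm in diameter. Origin at the centre of the post's foot, z up along the post, x out of the glass face. The mount spans 58 to 104 mm above the origin, its centre 81 mm above it. About 0.12 kg. Can be gripped from above across its 46 mm width.
- glass: The mirror's round glass, 25.4 mm in diameter, in the middle of the mount's +x face, standing 1.5 mm proud of it. Origin on its axis, 2 mm behind its front. Not to be touched.
- mirror_face (a point): Centre of the glass's front surface, 9.5 mm along x and 81 mm up from the mirror's origin. Axes as the mirror.
- mirror_back (a point): Point behind the mount on the glass's axis, x = -22 mm, 81 mm up from the mirror's origin, level with the ends of the two adjuster screws that stick out of the back at y = -14 mm (95 mm up) and y = +14 mm (67 mm up). Axes as the mirror.
- holder: Fixed post holder in which the mirror stands: dark block 30 x 30 mm, top 55 mm above the table, on a 60 x 44 x 10 mm foot. Origin under its centre on the table. Upright round hole 32 mm deep, so the mirror's origin starts 23 mm above the table and must rise over 32 mm to come out. The post has 1.5 mm play and turns freely.
- camera: Fixed inspection camera, level, on a steel pillar of 32 mm diameter standing on the table. Origin on the pillar's axis, 210 mm below the lens axis (origin 0 to 30 mm above the table top). The lens looks along the camera's -x axis; its front is 80 mm from the pillar axis, with a white ring lamp 60 mm in diameter around it; the housing is 46 x 46 mm and ends 40 mm behind the pillar axis.
- view_point (a point): Point in the air where the centre of the glass is to be: on the lens axis, 90 mm in front of the lens front (170 mm from the pillar axis). Axes as the camera: +x points at the lens, z up, so here the mirror's x axis must point along +x of this frame.
- lens: Loose round lens cell, 48 mm in diameter and 12 mm thick, on the same kind of post in a second, equal post holder (the two holders' places may be swapped). Origin at the post's foot; the cell's centre 81 mm above it. Leave alone.
- screwdriver: Loose screwdriver, 160 mm long, lying on the table across y. Leave alone.
- jar: Loose jar, 52 mm in diameter, 70 mm high, standing on the table; origin under its centre. Leave alone.
Things that resemble listed ones, but are neither listed nor needed, are in the scene too. Of the things that look like the mirror, the largest one is meant.

How it is judged:
On the way, in this order (a step that is already met when the one before it is completed fails the run):
1. the dimmer's pointer rests at the long mark (1.5 rad, within 0.12) (value of joint dimmer between 1.38 and 1.62 rad and velocity of joint dimmer between -0.1 and 0.1 rad/s), for 0.3 s.
2. the mirror's post is drawn up out of its holder (z of mirror in the frame of holder above 0.06 m), for 0.1 s.
At the end, for the whole second after the job is handed in: The dimmer reads 1.5 rad within 0.12; the mirror is held by the fingers alone, its glass centre within 15 mm of the view point, its x axis within 0.17 rad of the camera's +x (glass towards the lens), upright within 0.17 rad, still, touching neither table nor camera (value of joint dimmer between 1.38 and 1.62 rad and distance between mirror_face and view_point below 0.015 m and angle between the x axis of mirror and the x axis of camera, either way round below 0.17 rad and x of mirror_back in the frame of camera below -0.17 m and angle between mirror's own z axis and vertical below 0.17 rad and height (world z) of mirror above 0.09 m and linear speed of mirror below 0.02 m/s and angular speed of mirror below 0.15 rad/s and contact force between mirror and the fingers above 1 N and contact force between mirror and camera below 0.3 N); the arm keeps its last pose, push and grip.
It fails at once if the glass is touched (contact force between glass and anything else above 0.5 N).
It fails at once if the camera is touched (contact force between camera and anything else above 1 N).
It fails at once if the round lens is moved (distance of lens from where it was at the start of the episode above 0.015 m).
It fails at once if the screwdriver is moved (distance of screwdriver from where it was at the start of the episode above 0.02 m).
It fails at once if the jar is moved (distance of jar from where it was at the start of the episode above 0.02 m).
It also fails if it takes over 45 s, if anything falls off the work surface, if the arm or the gripper's body presses on something with over 40 N, if the wrist force passes 120 N, or if a joint passes its speed limit or range.

### The arm

A 7-joint arm with a two-finger parallel gripper is mounted at the origin on the work surface. World frame = base frame: x ahead of the robot, y to its left, z up, the work surface at z = 0. Lengths are in m, angles in rad, forces in N, time in s.
With the tool pointing down it reaches from about 0.35 to 0.9 m from the base axis. Payload 8.1 kg.
Tool frame: the origin (TCP) lies at the very end of the fingers, on their centre line; the grasp point (between the pads) lies 19 mm behind it; z points along the fingers, y is the direction in which the jaws open and shut (so a half turn about z gives the same grasp; the last joint's range is limited). The gripper opens to 85 mm and grips with 20 to 120 N. Pads are 22 mm wide; open, the fingers measure 114 mm over their backs; the gripper's body (76 mm by 85 mm) begins 54 mm behind the grasp point. The pads swing forward as they close: fully open they stand 13 mm farther back than shut.
Start: joints at [-1.287, 0.434, 0.025, 1.573, -0.012, 1.134, -0.075], TCP at [0.236, 0.579, 0.196] pointing down, gripper open.
Joint ranges: [-2.62, 2.62], [-0.44, 2.09], [-1.27, 1.32], [0.08, 2.57], [-1.32, 4.46], [0.12, 2], [-2.74, 2.74]. Speed limits (rad/s): [2.22, 2.22, 3.01, 3.01, 3.14, 3.14, 3.14].

### API

Orientations are given as a unit quaternion [w, x, y, z].
In Python, from rig import robot gives the robot as it stands.
- The arm moves only by the tool apply_moves, never from a script. Its argument "moves" is a list that holds one entry, the list of rows, each a list of 7 numbers: the shift along the tool's x, y, z in cm, then the turn, a rotation vector about the tool's x, y, z in rad, then the opening, from 0 (shut) to 1 (fully open). In form: [[[tx, ty, tz, ax, ay, az, gripper], ...]]. A call has 1 to 8 rows; each row is the pose to reach, as a shift and turn from the pose commanded when the call began, along the tool's axes at that moment; what a row does not reach only later rows make up. A row lasts 1/10 s, in which the tool goes at most 50 mm and 8.59 degrees, less where a joint would pass 70% of its speed; a pose out of reach is approached as far as the arm can. A call with a gripper value outside its range is refused whole. The fingers move at their own pace and stop on an object; the grip force is fixed at half the most. Time passes only in rows, so rows that repeat a pose let the fingers close. It gives the time, the measured TCP pose, the force and the opening at its end, in the units of the state.
- robot.get_state(): the state, without advancing time (a new reading comes with each control period).
- robot.read_camera(name): name is "scene" or "top" or "wrist"; returns a dict with "img" (480x640x3 uint8, red, green, blue), "range_z" (480x640 float32, m along the optical axis (not along the pixel's ray), 0 where there is no reading), "K" (3x3 intrinsics, pixels), "dist_coeffs" ([k1, k2, p1, p2, k3] as OpenCV has them; the pictures are not rectified), "cam_to_world" (4x4, takes a point from camera to world coordinates). Camera axes: x right, y down, z forward; pixel columns grow to the right and rows downward; lengths in m; the calibration is good to about 2 mm. A picture is of the moment at which its call begins.
- robot.sign_off(): hands the job in, once; it reports no verdict.
Trained networks look in the newest picture that a camera, given by its name, has taken for a name from the list of things; names that differ only in an ending like _2 or _b are one class to them, and where a whole thing is asked for, a point or a joint stands for the part that bears it (a point fixed in the world has none). Each returns a list of dicts, best first, with "score" (0 to 1); they miss things now and then, are a little off and sometimes report something else, mostly with a low value. They report only what shows in the picture. A call takes as long as a camera call. They do not tell look-alikes from the thing itself.
- robot.find_in(query, camera): "uv" ([column, row] in pixels, amid what is visible of it).
- robot.cut_out(query, camera): "pixels" (480x640 bool, what is visible of it) and "uv" ([column, row] in pixels, amid what is visible of it).
- robot.mark_of(query, camera): "uv" ([column, row] in pixels: a listed point, or the origin of a listed thing).
The state is a dict: "clock": time; "qpos": joint angles; "joint_velocities": joint speeds; "joint_torque": joint torques, N m; "eef_pos": TCP position; "tcp_rot": TCP orientation; "wrist_force": force on the tool from outside, world axes, zero at the start; "moment": the same for the moment, N m; "finger_gap": finger opening in m.
Only numpy, scipy, OpenCV 4.12 (cv2) and the standard library are available. Lean on these libraries where they do the work, as an engineer would, in place of code of your own. Each camera call takes 0.05 s, during which the arm holds its last target.

## Working session

There is one attempt and no reset: what is moved stays moved. The work goes in short steps, Python scripts to look and compute and a tool call to move; the robot and the scene stay as the last step left them, time stands still between calls to the robot, and variables do not carry over. Pictures are saved under pics/ and viewed, and the job is handed in when it is done.

Besides the shell and the picture viewer there is one more tool, called by a JSON object that holds its "method" and its "body". apply_moves: Moves the arm, as the interface text tells. Its arguments: {"type":"object","properties":{"moves":{"type":"array","items":{"type":"array","items":{"type":"array","items":{"type":"number"}}}}},"required":["moves"]}

```bash
mkdir -p pics; ls; cat > h.py <<'E'
from rig import robot
import numpy as np, cv2
from scipy.spatial.transform import Rotation as R
def cam(n,save=None):
    c=robot.read_camera(n)
    if save: cv2.imwrite('pics/'+save,c['img'][:,:,::-1])
    return c
def px(c,uv,z=None):
    "pixel->world; z: range or from depth"
    uv=np.array(uv,float)
    if z is None:
        u,v=np.round(uv).astype(int); p=c['range_z'][max(v-2,0):v+3,max(u-2,0):u+3]; p=p[p>0]; z=np.median(p) if len(p) else np.nan
    n=cv2.undistortPoints(uv.reshape(1,1,2),c['K'],c['dist_coeffs'])[0,0]
    return (c['cam_to_world']@np.array([n[0]*z,n[1]*z,z,1]))[:3]
def pxh(c,uv,h):
    a=px(c,uv,1.0); o=c['cam_to_world'][:3,3]; d=a-o
    return o+d*(h-o[2])/d[2]
def cloud(c):
    z=c['range_z']; v,u=np.mgrid[:480,:640]
    n=cv2.undistortPoints(np.stack([u,v],-1).reshape(-1,1,2).astype(float),c['K'],c['dist_coeffs']).reshape(480,640,2)
    P=np.concatenate([n*z[...,None],z[...,None]],-1)
    T=c['cam_to_world']; W=P@T[:3,:3].T+T[:3,3]; W[z<=0]=np.nan
    return W
def proj(c,p):
    T=np.linalg.inv(c['cam_to_world']); q=T[:3,:3]@np.array(p)+T[:3,3]
    return cv2.projectPoints(q.reshape(1,1,3),np.zeros(3),np.zeros(3),c['K'],c['dist_coeffs'])[0].ravel()
def tool():
    s=robot.get_state(); q=s['tcp_rot']; return np.array(s['eef_pos']),R.from_quat([q[1],q[2],q[3],q[0]])
E
python3 - <<'E'
from h import *
np.set_printoptions(precision=4,suppress=True)
for n in ['scene','top','wrist']:
    c=cam(n,n+'0.png'); print(n,c['cam_to_world'][:3,3])
    for q in ['dimmer','dimmer_grip','mirror','glass','mirror_face','mirror_back','holder','camera','lens','screwdriver','jar']:
        for f in ['find_in','mark_of']:
            try:
                r=getattr(robot,f)(q,n)
                print(q,f,[(np.round(d['uv']).astype(int).tolist(),round(float(d['score']),2),np.round(px(c,d['uv']),3).tolist()) for d in r[:4]])
            except Exception as e: print(q,f,e)
print(robot.get_state())
E
```

```text
pics
scene [1.2152 0.4741 0.6605]
dimmer find_in [([409, 244], 0.62, [0.487, 0.156, 0.107]), ([211, 194], 0.6, [0.53, -0.329, 0.082])]
dimmer mark_of it knows: camera, dimmer_grip, glass, holder, jar, lens, mirror, mirror_back, mirror_face, screwdriver, view_point
dimmer_grip find_in [([214, 194], 0.66, [0.526, -0.323, 0.081])]
dimmer_grip mark_of [([211, 194], 0.65, [0.53, -0.328, 0.081])]
mirror find_in [([410, 244], 0.76, [0.486, 0.157, 0.106]), ([360, 257], 0.63, [0.522, 0.07, 0.062]), ([209, 234], 0.6, [0.786, -0.048, 0.221])]
mirror mark_of [([408, 276], 0.87, [0.487, 0.16, 0.032]), ([360, 280], 0.72, [0.519, 0.07, 0.0]), ([402, 310], 0.69, [0.553, 0.185, 0.004]), ([332, 246], 0.25, [0.45, -0.044, 0.001])]
glass find_in [([359, 256], 0.46, [0.523, 0.069, 0.063])]
glass mark_of [([415, 242], 0.49, [0.478, 0.163, 0.108]), ([484, 346], 0.49, [0.581, 0.354, 0.029]), ([360, 257], 0.39, [0.522, 0.07, 0.063])]
mirror_face find_in [([413, 244], 0.9, [0.481, 0.162, 0.105]), ([397, 291], 0.65, [0.565, 0.176, 0.055]), ([362, 260], 0.62, [0.522, 0.074, 0.055])]
mirror_face mark_of [([416, 
[... 3765 characters left out ...]
06, 475], 0.51, [0.467, 0.171, 0.011])]
camera find_in []
camera mark_of []
lens find_in []
lens mark_of []
screwdriver find_in []
screwdriver mark_of []
jar find_in []
jar mark_of []
{'clock': 3.3, 'qpos': array([-1.2866,  0.4345,  0.025 ,  1.5732, -0.0116,  1.134 , -0.0751]), 'joint_velocities': array([-0.001 ,  0.0001, -0.0021, -0.    , -0.0013, -0.0017, -0.0006]), 'joint_torque': array([  0.0003, -67.0274,   1.0239, -31.656 ,   0.0154,   0.0023,
         0.    ]), 'eef_pos': array([0.2358, 0.5788, 0.1957]), 'tcp_rot': array([0.    , 0.1923, 0.9813, 0.    ]), 'wrist_force': array([-0.3667,  0.3853, -0.3741]), 'moment': array([ 0.0466, -0.0354,  0.018 ]), 'finger_gap': 0.08562996213015048}
```

View images.

View pics/scene0.png

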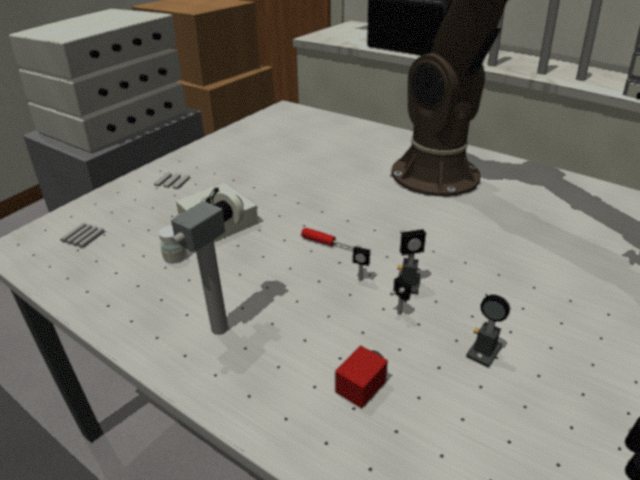

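View pics/top0.png

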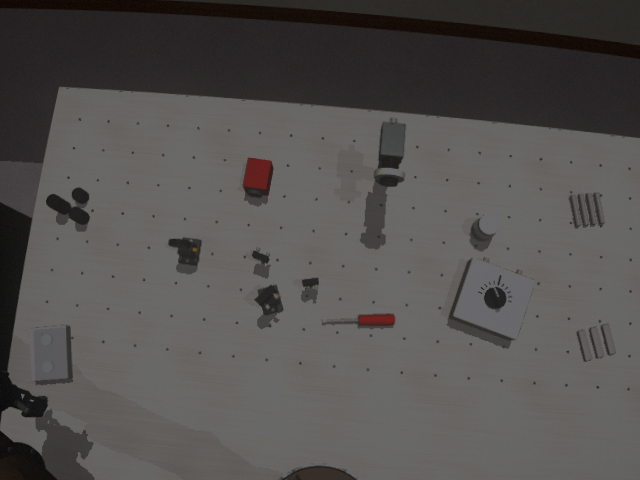

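```bash
python3 - <<'E'
from h import *
np.set_printoptions(precision=4,suppress=True)
import pickle
c=cam('top');s=cam('scene'); pickle.dump((c,s),open('d0.pkl','wb'))
def crop(c,u0,v0,w,h,k):
    return cv2.resize(np.clip(c['img'][v0:v0+h,u0:u0+w].astype(float)*2,0,255).astype(np.uint8),None,fx=k,fy=k,interpolation=cv2.INTER_CUBIC)[:,:,::-1]
a=np.vstack([np.hstack([crop(c,445,250,100,100,4),crop(c,235,240,100,100,4)]),np.hstack([crop(c,350,110,80,80,5)[:, :400][:200],crop(s,360,210,100,50,4)])])
cv2.imwrite('pics/crop1.png',a)
W=cloud(c)
def sel(x0,x1,y0,y1,z0,z1,W=W):
    m=(W[...,0]>x0)&(W[...,0]<x1)&(W[...,1]>y0)&(W[...,1]<y1)&(W[...,2]>z0)&(W[...,2]<z1); return W[m],m
def desc(n,p):
    if len(p)<3: print(n,len(p));return
    r=cv2.minAreaRect((p[:,:2]*1000).astype(np.float32)); print(n,len(p),'mean',p.mean(0),'rect',r,'zmed',np.median(p[:,2]), 'zmax',p[:,2].max())
desc('box',sel(.42,.62,-.45,-.22,.045,.062)[0])
desc('knobbar',sel(.42,.62,-.45,-.22,.078,.10)[0])
desc('skirt',sel(.42,.62,-.45,-.22,.065,.10)[0])
desc('mount',sel(.42,.53,.1,.22,.115,.14)[0])
desc('holder',sel(.40,.53,.1,.22,.045,.06)[0])
desc('foot',sel(.40,.53,.1,.22,.006,.06)[0])
desc('cam',sel(.6,.9,-.2,.1,.2,.3)[0])
desc('camtop',sel(.6,.9,-.2,.1,.243,.3)[0])
Ws=cloud(s)
desc('S cam',sel(.6,.9,-.2,.1,.19,.3,Ws)[0])
desc('S pillar',sel(.6,.9,-.2,.1,.03,.16,Ws)[0])
desc('S mount',sel(.42,.53,.1,.22,.085,.14,Ws)[0])
E
```

```text
box 4045 mean [ 0.5153 -0.3315  0.0551] rect ((516.3782958984375, -333.7030334472656), (152.4655303955078, 142.62347412109375), 74.39080810546875) zmed 0.05512436810389287 zmax 0.06198954207314378
knobbar 116 mean [ 0.5143 -0.3329  0.0833] rect ((515.7794189453125, -333.0579528808594), (44.20220184326172, 13.552618026733398), 24.44658088684082) zmed 0.08311134536895304 zmax 0.08869466117176317
skirt 177 mean [ 0.5144 -0.3316  0.0786] rect ((506.1136169433594, -336.8858947753906), (118.75897216796875, 59.59483337402344), 73.5042724609375) zmed 0.08138239457115581 zmax 0.08869466117176317
mount 213 mean [0.4713 0.1536 0.1261] rect ((467.2991027832031, 152.2595672607422), (30.304290771484375, 45.01571273803711), 44.149967193603516) zmed 0.1265973837432688 zmax 0.13404857338813225
holder 47 mean [0.4659 0.1484 0.0548] rect ((466.2850341796875, 148.50949096679688), (12.236186981201172, 37.4185791015625), 31.748409271240234) zmed 0.0556599355195293 zmax 0.05985177096838612
foot 348 mean [0.4633 0.1545 0.0175] rect ((464.27301025390625, 161.67910766601562), (115.59884643554688, 127.08277893
[... 361 characters left out ...]
, (121.79695129394531, 52.44058609008789), 0.9040456414222717) zmed 0.2521148635969671 zmax 0.26248739747237426
S cam 2732 mean [ 0.7757 -0.06    0.2354] rect ((768.49462890625, -66.34027862548828), (137.47836303710938, 62.57861328125), 5.234271049499512) zmed 0.23877139748193793 zmax 0.2594925381657579
S pillar 1093 mean [ 0.7887 -0.0617  0.0984] rect ((787.4176025390625, -63.90082550048828), (18.172691345214844, 32.43756866455078), 50.00296401977539) zmed 0.1000411035245986 zmax 0.15981347341804297
S mount 566 mean [0.4789 0.1579 0.1096] rect ((470.8472900390625, 153.35462951660156), (32.36418914794922, 48.025062561035156), 42.6992301940918) zmed 0.11098239969091578 zmax 0.1279195797580247
```

View pics/crop1.png

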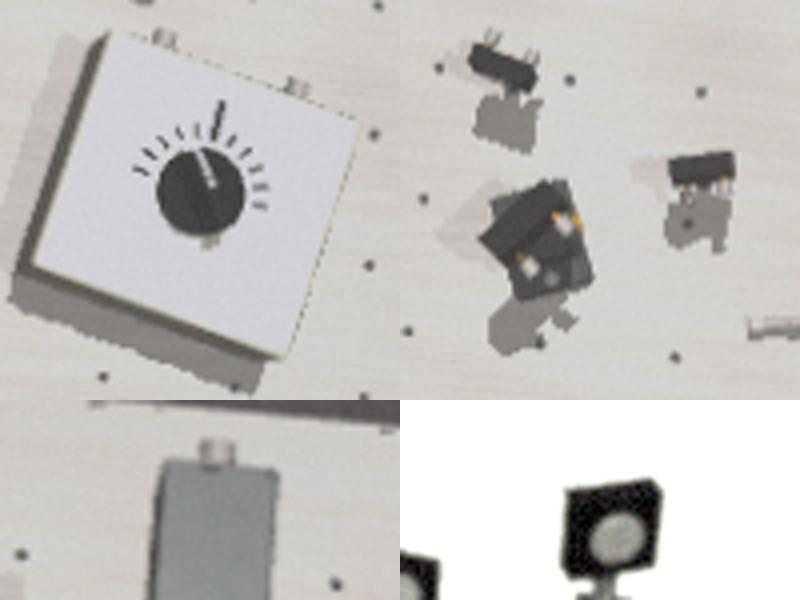

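```bash
python3 - <<'E'
from h import *
np.set_printoptions(precision=4,suppress=True)
import pickle
c,s=pickle.load(open('d0.pkl','rb'))
W=cloud(c);Ws=cloud(s)
# tick
a=pxh(c,(445+224/4,250+102/4),.055);b=pxh(c,(445+213/4,250+139/4),.055);d=a-b
print('tick yaw',np.degrees(np.arctan2(d[1],d[0])),a,b)
k=np.array([.5158,-.3331]); d=a[:2]-k; print('from knob',np.degrees(np.arctan2(d[1],d[0])))
def sel(W,x0,x1,y0,y1,z0,z1):
    m=(W[...,0]>x0)&(W[...,0]<x1)&(W[...,1]>y0)&(W[...,1]<y1)&(W[...,2]>z0)&(W[...,2]<z1); return W[m]
# mirror front from scene: horizontal line fit
p=sel(Ws,.42,.53,.1,.22,.084,.124)
for it in range(5):
    q=p-p.mean(0);n=np.linalg.svd(q,full_matrices=False)[2][2]; r=q@n; p=p[abs(r)<max(.003,0)]
n*=np.sign(n[0]); print('face n',n,np.degrees(np.arctan2(n[1],n[0])),p.mean(0),len(p))
# camera
for nm,X in (('top',W),('scene',Ws)):
    p=sel(X,.725,.9,-.2,.1,.24,.27); zt=np.median(p[:,2]);
    print(nm,'cam top',cv2.minAreaRect((p[:,:2]*1000).astype(np.float32)),zt)
# housing side faces from scene
p=sel(Ws,.72,.86,-.15,.05,.21,.245)
H,e=np.histogram(p[:,1],30); print(H,e[[0,-1]])
m=p[:,1]>-0.055
q=p[m]; 
for it in range(6):
    f=np.polyfit(q[:,0],q[:,1],1); r=q[:,1]-np.polyval(f,q[:,0]); q=q[abs(r)<.004]
print('side yaw',np.degrees(np.arctan(f[0])),f,len(q),q.mean(0))
# pillar
p=sel(Ws,.7,.9,-.15,.05,.03,.18)
from scipy.optimize import least_squares
f=least_squares(lambda t:np.hypot(p[:,0]-t[0],p[:,1]-t[1])-.016,[.78,-.07],loss='soft_l1',f_scale=.002); print('pillar',f.x)
# ring
for nm,X in (('top',W),('scene',Ws)):
    p=sel(X,.66,.73,-.15,.05,.18,.3); print(nm,'ring',p.min(0),p.max(0),p.mean(0),len(p))
print('top mount z>.12'); p=sel(W,.42,.53,.1,.22,.122,.14); print(p.mean(0),cv2.minAreaRect((p[:,:2]*1000).astype(np.float32)))
cc=c['img'][270:330,240:300].astype(float)*2.5
cv2.imwrite('pics/m1.png',np.clip(cv2.resize(cc,None,fx=9,fy=9,interpolation=cv2.INTER_CUBIC),0,255)[:,:,::-1])
p,r=tool();print(p,r.as_matrix())
E
```

```text
tick yaw -14.078112463593506 [ 0.5666 -0.3459  0.055 ] [ 0.5457 -0.3407  0.055 ]
from knob -14.165894891435014
face n [0.7075 0.7033 0.0696] 44.82717717353202 [0.4775 0.1623 0.103 ] 264
top cam top ((780.3179931640625, -70.39967346191406), (107.13648223876953, 45.54170227050781), 0.5574216842651367) 0.2519352077842598
scene cam top ((773.4140625, -70.19024658203125), (96.81121063232422, 47.725311279296875), 0.007426647935062647) 0.24983224191244932
[  3   2   4   6  13  13  13  16   8   9  12  12  18  26  28  33  42  56
  49  30  45  56  70  66  86 483 165  22  24  16] [-0.102  -0.0396]
side yaw -1.118439890764715 [-0.0195 -0.0334] 759 [ 0.7834 -0.0487  0.2278]
pillar [ 0.7809 -0.0715]
top ring [ 0.6972 -0.1004  0.2111] [ 0.7298 -0.0407  0.2625] [ 0.7105 -0.0697  0.2444] 485
scene ring [ 0.6992 -0.102   0.1984] [ 0.7299 -0.0396  0.2595] [ 0.7217 -0.0592  0.2367] 600
top mount z>.12
[0.4713 0.1552 0.1271] ((466.9521179199219, 151.60877990722656), (30.172239303588867, 44.73271560668945), 46.673404693603516)
[0.2358 0.5788 0.1957] [[-0.9261  0.3773 -0.    ]
 [ 0.3773  0.9261  0.    ]
 [ 0.      0.     -1.    ]][ WARN:0@0.542] global loadsave.cpp:1063 imwrite_ Unsupported depth image for selected encoder is fallbacked to CV_8U.
```

View pics/m1.png

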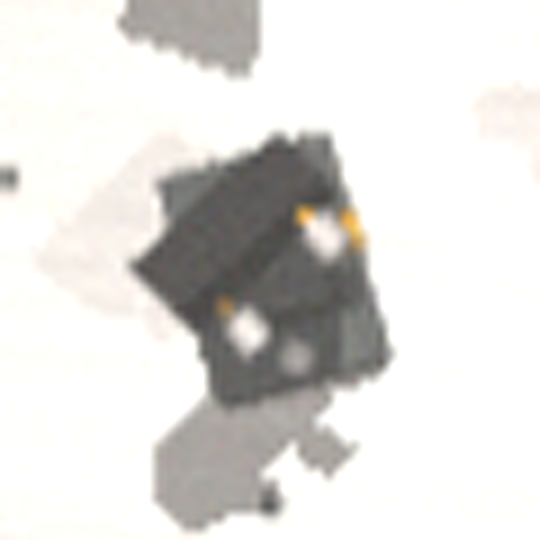

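{"method": "apply_moves", "body": {"moves": [[[-3,-3.7,-1,0,0,-0.04,0.6],[-6,-7.4,-1,0,0,-0.08,0.6],[-9,-11.1,-1,0,0,-0.12,0.6],[-12,-14.8,-1,0,0,-0.16,0.6],[-15,-18.5,-1,0,0,-0.2,0.6],[-18,-22.2,-1,0,0,-0.24,0.6],[-21,-25.9,-1,0,0,-0.28,0.6],[-24.1,-29.6,-1,0,0,-0.32,0.6]]]}}

```text
clock: 4.2
eef_pos: [0.3476, 0.212, 0.206]
tcp_rot: [0.0, 0.032, 0.999, 0.0]
wrist_force: [1.6, 0.2, 0.5]
finger_gap: 0.0516
```

{"method": "apply_moves", "body": {"moves": [[[-1.7,-4.5,0,0,0,-0.06,0.6],[-3.4,-9,0,0,0,-0.12,0.6],[-5.1,-13.5,0,0,0,-0.18,0.6],[-6.8,-18,0,0,0,-0.24,0.6],[-8.5,-22.5,0,0,0,-0.3,0.6],[-10.2,-27,0,0,0,-0.36,0.6],[-12,-31.5,0,0,0,-0.42,0.6],[-14,-36,0,0,0,-0.49,0.6]]]}}

```text
clock: 5.0
eef_pos: [0.4632, -0.1566, 0.2061]
tcp_rot: [0.001, -0.211, 0.977, 0.0]
wrist_force: [0.4, 0.7, 0.3]
finger_gap: 0.0514
```

```bash
python3 - <<'E'
from h import *
np.set_printoptions(precision=4,suppress=True)
p,r=tool(); t=np.array([.5158,-.3331,.15]); print(p,r.as_rotvec(),r.as_matrix()[:,0],r.inv().apply(t-p)*100, np.degrees(np.arctan2(-r.as_matrix()[1,0],-r.as_matrix()[0,0])))
E
```

```text
[ 0.4632 -0.1566  0.2061] [-0.6641  3.0695  0.0001] [-0.9106 -0.4134 -0.001 ] [  2.5119 -18.2428   5.6073] 24.41620801695419
```

{"method": "apply_moves", "body": {"moves": [[[0.6,-4.5,0,0,0,0,0.6],[1.2,-9,1,0,0,0,0.6],[1.8,-13.5,2.5,0,0,0,0.6],[2.5,-17.8,4.5,0,0,0,0.6],[2.5,-18,5.6,0,0,0,0.6],[2.5,-18,5.6,0,0,0,0.6]]]}}

```text
clock: 5.6
eef_pos: [0.5126, -0.3298, 0.1477]
tcp_rot: [-0.001, -0.209, 0.978, 0.001]
wrist_force: [0.4, 0.8, -0.3]
finger_gap: 0.051
```

```bash
python3 - <<'E'
from h import *
np.set_printoptions(precision=4,suppress=True)
c=cam('wrist'); cv2.imwrite('pics/w1.png',c['img'][:,:,::-1])
p,r=tool(); t=np.array([.5158,-.3331,.066]); print(p,r.inv().apply(t-p)*100, np.degrees(np.arctan2(-r.as_matrix()[1,0],-r.as_matrix()[0,0])))
W=cloud(c); m=(abs(W[...,0]-.516)<.04)&(abs(W[...,1]+.333)<.04)&(W[...,2]>.076)&(W[...,2]<.095)
q=W[m]; print(len(q),q.mean(0),cv2.minAreaRect((q[:,:2]*1000).astype(np.float32)),np.median(q[:,2]))
m=(abs(W[...,0]-.516)<.04)&(abs(W[...,1]+.333)<.04)&(W[...,2]>.059)&(W[...,2]<.095); q=W[m]; print(q.mean(0),cv2.minAreaRect((q[:,:2]*1000).astype(np.float32)))
print(robot.mark_of('dimmer_grip','wrist'), proj(c,(.5158,-.3331,.0735)))
E
```

```text
[ 0.5134 -0.3286  0.1489] [-0.0383 -0.5258  8.2887] 24.21582394158018
1199 [ 0.5148 -0.3363  0.0829] ((516.1944580078125, -335.7568054199219), (44.69971466064453, 12.016892433166504), 26.850563049316406) 0.08305716272870581
[ 0.5143 -0.3364  0.0687] ((515.5986938476562, -336.1361999511719), (46.1370849609375, 46.87435531616211), 25.891212463378906)
[{'uv': [316.6, 240.4], 'score': 0.78}] [319.3559 240.8726]
```

View pics/w1.png

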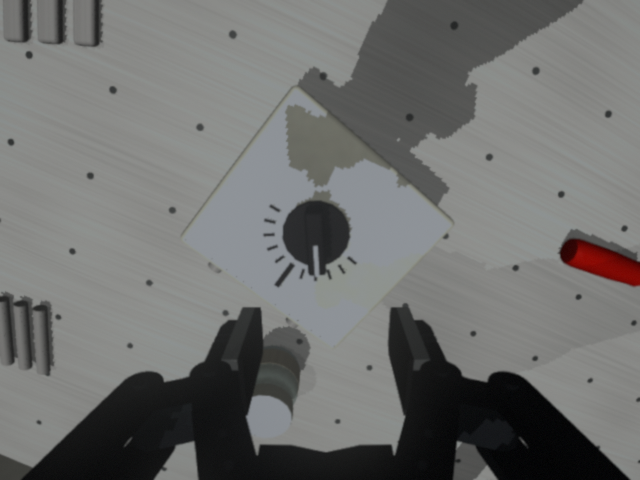

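{"method": "apply_moves", "body": {"moves": [[[0,-0.6,2,0,0,-0.03,0.6],[0,-0.6,4,0,0,-0.03,0.6],[0,-0.6,5.5,0,0,-0.03,0.6],[0,-0.6,6,0,0,-0.03,0.6],[0,-0.6,6,0,0,-0.03,0.6]]]}}

```text
clock: 6.2
eef_pos: [0.5169, -0.3333, 0.0902]
tcp_rot: [0.0, -0.225, 0.974, 0.0]
wrist_force: [-0.8, 0.4, 0.5]
finger_gap: 0.051
```

```bash
python3 - <<'E'
from h import *
np.set_printoptions(precision=4,suppress=True)
c=cam('wrist'); cv2.imwrite('pics/w2.png',c['img'][:,:,::-1])
p,r=tool(); t=np.array([.5158,-.3350,.066]); print(p,r.inv().apply(t-p)*100, np.degrees(np.arctan2(-r.as_matrix()[1,0],-r.as_matrix()[0,0])))
W=cloud(c); m=(abs(W[...,0]-.516)<.04)&(abs(W[...,1]+.333)<.04)&(W[...,2]>.076)&(W[...,2]<.095)
q=W[m]; print(len(q),q.mean(0),cv2.minAreaRect((q[:,:2]*1000).astype(np.float32)),np.median(q[:,2]))
E
```

```text
[ 0.5172 -0.3339  0.0908] [ 0.1776 -0.0348  2.4763] 26.042738815517627
1915 [ 0.5145 -0.3366  0.0829] ((516.4046630859375, -335.6893615722656), (45.0156135559082, 11.99222183227539), 26.96006202697754) 0.08307650786448492
```

View pics/w2.png

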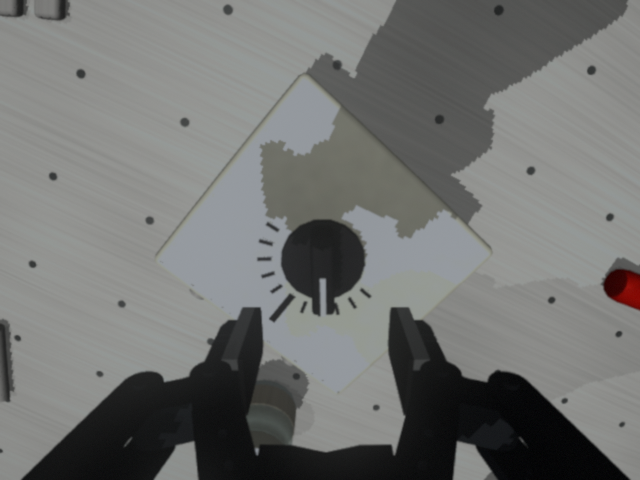

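{"method": "apply_moves", "body": {"moves": [[[0.1,-0.1,1.2,0,0,0,0.6],[0.1,-0.1,2.3,0,0,0,0.6],[0.1,-0.1,2.3,0,0,0,0.4],[0.1,-0.1,2.3,0,0,0,0],[0.1,-0.1,2.3,0,0,0,0],[0.1,-0.1,2.3,0,0,0,0],[0.1,-0.1,2.3,0,0,0,0]]]}}

```text
clock: 6.95
eef_pos: [0.5162, -0.3361, 0.067]
tcp_rot: [0.0, -0.225, 0.974, -0.0]
wrist_force: [0.2, 0.4, -0.5]
finger_gap: 0.0004
```

```bash
python3 - <<'E'
from h import *
c=cam('wrist'); cv2.imwrite('pics/w3.png',c['img'][:,:,::-1]); print(robot.get_state()['finger_gap'],tool()[0])
E
```

```text
-0.00011917715528014837 [ 0.51618054 -0.33607378  0.0669512 ]
```

View pics/w3.png

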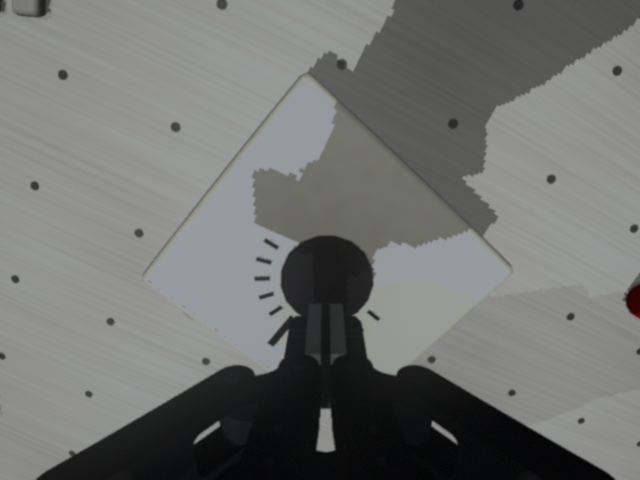

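```bash
python3 - <<'E'
from h import *
np.set_printoptions(precision=4,suppress=True)
c=cam('wrist');W=cloud(c)
p,r=tool(); print(p,r.as_matrix()); print('tcp px',proj(c,p),'gripaxis top',proj(c,[.5162,-.3355,.084]))
for v in range(235,480,15): print(v,[np.round(r.inv().apply(W[v,u]-p)*1000).tolist() for u in (300,316,326,336,352)])
im=cv2.resize(np.clip(c['img'][220:370,240:420].astype(float)*3,0,255).astype(np.uint8),None,fx=4,fy=4); cv2.imwrite('pics/w4.png',im[:,:,::-1])
print(robot.get_state())
E
```

```text
[ 0.5161 -0.336   0.0669] [[-0.8991 -0.4378  0.0003]
 [-0.4378  0.8991 -0.0001]
 [-0.0002 -0.0002 -1.    ]]
tcp px [326.2674 286.2102] gripaxis top [327.3292 303.0655]
235 [[23.0, -13.0, 11.0], [23.0, -5.0, 12.0], [23.0, -0.0, 10.0], [23.0, 5.0, 11.0], [23.0, 13.0, 12.0]]
250 [[17.0, -13.0, 6.0], [22.0, -5.0, -7.0], [22.0, -0.0, -7.0], [22.0, 4.0, -7.0], [17.0, 13.0, 6.0]]
265 [[9.0, -13.0, 6.0], [18.0, -5.0, -15.0], [18.0, -0.0, -16.0], [18.0, 4.0, -16.0], [9.0, 13.0, 6.0]]
280 [[1.0, -13.0, 5.0], [11.0, -5.0, -16.0], [11.0, -0.0, -16.0], [11.0, 4.0, -16.0], [1.0, 13.0, 6.0]]
295 [[-8.0, -14.0, 6.0], [3.0, -5.0, -16.0], [3.0, -0.0, -16.0], [3.0, 4.0, -16.0], [-8.0, 13.0, 5.0]]
310 [[-17.0, -14.0, 6.0], [11.0, -4.0, -45.0], [11.0, -0.0, -44.0], [12.0, 4.0, -46.0], [-17.0, 14.0, 6.0]]
325 [[8.0, -10.0, -50.0], [11.0, -4.0, -55.0], [12.0, -0.0, -57.0], [11.0, 3.0, -55.0], [7.0, 10.0, -49.0]]
340 [[7.0, -9.0, -58.0], [12.0, -4.0, -66.0], [12.0, -0.0, -66.0], [12.0, 3.0, -66.0], [7.0, 9.0, -58.0]]
355 [[13.0, -8.0, -75.0], [11.0, -3.0, -73.0], [11.0, -0.0, -74.0], [11.0, 3.0, -73.0], [13
[... 722 characters left out ...]
0, -0.0, -113.0], [11.0, 2.0, -113.0], [18.0, 5.0, -119.0]]
475 [[11.0, -6.0, -117.0], [11.0, -2.0, -117.0], [12.0, -0.0, -117.0], [12.0, 2.0, -118.0], [13.0, 5.0, -118.0]]
{'clock': 7.05, 'qpos': array([ 0.2618,  0.5615,  0.3361,  1.7583, -0.2337,  0.8608,  2.7272]), 'joint_velocities': array([ 0.0002, -0.0007,  0.0002,  0.    , -0.0009, -0.0007, -0.0005]), 'joint_torque': array([  0.0138, -68.3107,   6.822 , -25.7916,   0.0134,   0.0008,
        -0.0001]), 'eef_pos': array([ 0.5161, -0.336 ,  0.0669]), 'tcp_rot': array([ 0.0001, -0.2246,  0.9744, -0.0001]), 'wrist_force': array([ 0.4348, -0.1033, -0.2357]), 'moment': array([-0.0031,  0.0222,  0.0835]), 'finger_gap': 0.00011628134316435809}
```

View pics/w4.png

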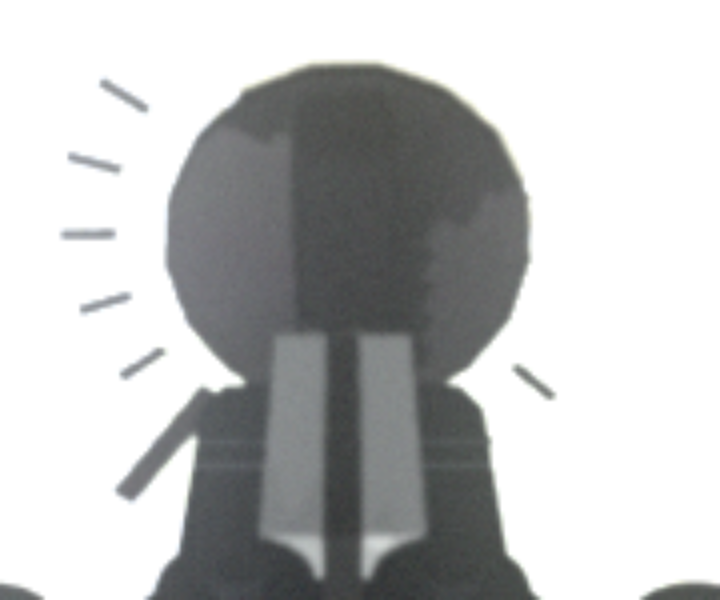

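```bash
python3 - <<'E'
from h import *
np.set_printoptions(precision=4,suppress=True)
c=cam('wrist');W=cloud(c);p,r=tool()
for v in range(298,312): print(v,[np.round(r.inv().apply(W[v,u]-p)*1000,1).tolist() for u in (312,316,336,340)])
s=cam('scene'); Ws=cloud(s)
print(proj(s,p),proj(s,p+[0,0,.042]))
im=cv2.resize(np.clip(s['img'][120:270,150:330].astype(float)*1.5,0,255).astype(np.uint8),None,fx=4,fy=4); cv2.imwrite('pics/s2.png',im[:,:,::-1])
m=(abs(Ws[...,0]-.516)<.06)&(abs(Ws[...,1]+.336)<.08)&(Ws[...,2]>.088)&(Ws[...,2]<.3)
q=Ws[m]; print(len(q)); 
if len(q): print(np.percentile(q[:,2],[0,1,5,10]))
E
```

```text
298 [[-9.5, -7.4, 5.9], [2.0, -4.7, -16.5], [2.1, 4.4, -16.6], [-9.7, 7.1, 6.2]]
299 [[-9.1, -7.3, 3.9], [1.4, -4.7, -16.4], [1.5, 4.4, -16.5], [-10.2, 7.1, 6.1]]
300 [[-11.1, -7.4, 6.6], [0.3, -4.8, -15.2], [0.9, 4.4, -16.4], [-10.6, 7.1, 5.8]]
301 [[-10.5, -7.3, 4.4], [-0.2, -4.8, -15.2], [0.4, 4.4, -16.4], [-11.5, 7.2, 6.4]]
302 [[-11.9, -7.4, 6.0], [0.0, -4.7, -16.7], [-0.0, 4.4, -16.6], [-11.4, 7.1, 5.0]]
303 [[11.1, -5.7, -38.6], [11.2, -4.2, -38.7], [11.5, 3.7, -39.3], [11.2, 5.3, -38.6]]
304 [[11.5, -5.7, -40.2], [11.8, -4.1, -40.7], [11.7, 3.7, -40.5], [11.8, 5.2, -40.5]]
305 [[12.1, -5.6, -42.0], [11.2, -4.1, -40.3], [11.6, 3.7, -41.0], [11.8, 5.2, -41.4]]
306 [[12.1, -5.6, -42.9], [11.9, -4.1, -42.5], [11.7, 3.6, -42.1], [12.2, 5.1, -43.1]]
307 [[11.8, -5.6, -43.1], [11.5, -4.1, -42.5], [12.0, 3.6, -43.5], [11.5, 5.2, -42.5]]
308 [[11.2, -5.6, -42.7], [10.9, -4.1, -42.2], [11.9, 3.6, -44.0], [11.4, 5.2, -43.2]]
309 [[11.6, -5.6, -44.3], [11.8, -4.0, -44.6], [11.4, 3.6, -43.9], [11.4, 5.1, -43.8]]
310 [[11.9, -5.5, -45.6], [11.6, -4.0, -45.1], [11.7, 3.6, -45.3], [11.4, 5.1, -44.7]]
311 [[11.3, -5.5, -45.2], [12.0, -4.0, -46.6], [11.5, 3.6, -45.6], [11.2, 5.1, -45.1]]
[213.9843 196.2865] [211.6523 180.5813]
2552
[0.1009 0.1112 0.1306 0.1513]
```

View pics/s2.png

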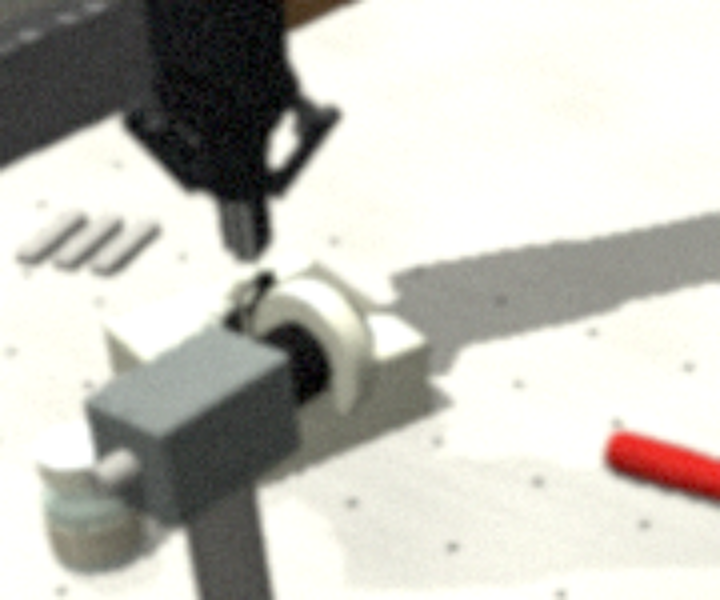

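{"method": "apply_moves", "body": {"moves": [[[0,0,0,0,0,0,0.6],[0,0,0,0,0,0,0.6],[0,0,0,0,0,0,0.6],[0,0,0,0,0,0,0.6],[0,0,1,0,0,0,0.6],[0,0,2,0,0,0,0.6],[0,0,2.5,0,0,0,0.6],[0,0,2.5,0,0,0,0.6]]]}}

```text
clock: 7.95
eef_pos: [0.5152, -0.3355, 0.0403]
tcp_rot: [-0.001, -0.225, 0.974, 0.001]
wrist_force: [1.1, 0.2, 0.1]
finger_gap: 0.0508
```

```bash
python3 - <<'E'
from h import *
np.set_printoptions(precision=4,suppress=True)
c=cam('wrist');W=cloud(c);p,r=tool(); print(p,robot.get_state()['wrist_force'],robot.get_state()['finger_gap'])
cv2.imwrite('pics/w5.png',np.clip(c['img'][:,:,::-1].astype(float)*2,0,255))
L=r.inv().apply((W-p).reshape(-1,3)).reshape(480,640,3)
m=(abs(L[...,0]-11.5e-3)<.004)&(abs(L[...,1])<.06)&(L[...,2]<-.025)
q=L[m]; print(len(q),np.sort(q[:,2])[-20:],q[q[:,2]>-.05][:,1].min(),q[q[:,2]>-.05][:,1].max())
f=q[(q[:,2]>-.055)]; print(np.sort(abs(f[:,1]))[:10], f[f[:,1]>0][:,1].min(), f[f[:,1]<0][:,1].max())
E
```

```text
[ 0.5155 -0.3358  0.0409] [-0.5976  0.3279  0.2602] 0.05130147206264005
25458 [-0.0404 -0.0404 -0.0402 -0.0402 -0.0402 -0.0401 -0.0401 -0.0401 -0.04
 -0.04   -0.0399 -0.0399 -0.0397 -0.0397 -0.0396 -0.0396 -0.0393 -0.039
 -0.0389 -0.0388] -0.03862787724001623 0.038831763025797605
[0.0002 0.0002 0.0002 0.0002 0.0002 0.0002 0.0002 0.0002 0.0002 0.0002] 0.00020707615127775223 -0.0001702982390124088[ WARN:0@1.282] global loadsave.cpp:1063 imwrite_ Unsupported depth image for selected encoder is fallbacked to CV_8U.
```

View pics/w5.png

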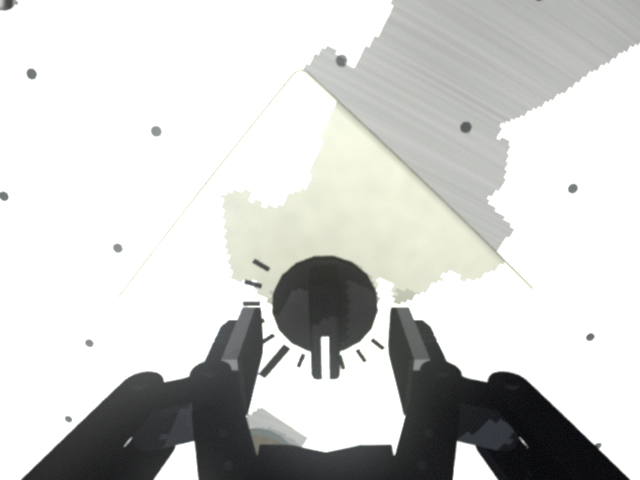

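{"method": "apply_moves", "body": {"moves": [[[0,0,0.8,0,0,0,0.6],[0,0,1.3,0,0,0,0.6],[0,0,1.3,0,0,0,0.3],[0,0,1.3,0,0,0,0],[0,0,1.3,0,0,0,0],[0,0,1.3,0,0,0,0]]]}}

```text
clock: 8.6
eef_pos: [0.516, -0.3357, 0.029]
tcp_rot: [0.0, -0.225, 0.974, 0.0]
wrist_force: [-2.0, 1.3, 3.4]
finger_gap: 0.0106
```

{"method": "apply_moves", "body": {"moves": [[[0,0,0,0,0,0.12,0],[0,0,0,0,0,0.25,0],[0,0,0,0,0,0.38,0],[0,0,0,0,0,0.51,0],[0,0,0,0,0,0.63,0],[0,0,0,0,0,0.71,0],[0,0,0,0,0,0.71,0],[0,0,0,0,0,0.71,0]]]}}

```text
clock: 9.4
eef_pos: [0.5159, -0.335, 0.029]
tcp_rot: [-0.0, 0.128, 0.992, 0.001]
wrist_force: [-2.9, 3.8, 5.1]
finger_gap: 0.0106
```

```bash
python3 - <<'E'
from h import *
np.set_printoptions(precision=4,suppress=True)
p,r=tool(); print(p,np.degrees(np.arctan2(-r.as_matrix()[1,0],-r.as_matrix()[0,0])),robot.get_state()['qpos'],robot.get_state()['finger_gap'])
E
```

```text
[ 0.5159 -0.335   0.029 ] -14.695677267684694 [ 0.1618  0.6353  0.4914  1.7964 -0.398   0.8105  2.1651] 0.010602018968610813
```

Open, rise, and look.

{"method": "apply_moves", "body": {"moves": [[[0,0,0,0,0,0,0.6],[0,0,0,0,0,0,0.6],[0,0,0,0,0,0,0.6],[0,0,-2,0,0,0,0.7],[0,0,-5,0,0,0,1],[0,0,-9,0,0,0,1],[0,0,-13,0,0,0,1]]]}}

```text
clock: 10.1
eef_pos: [0.5156, -0.3361, 0.1599]
tcp_rot: [-0.0, 0.128, 0.992, -0.0]
wrist_force: [1.0, -0.5, 0.8]
finger_gap: 0.0853
```

```bash
python3 - <<'E'
from h import *
np.set_printoptions(precision=4,suppress=True)
c=cam('wrist');W=cloud(c);p,r=tool(); print(p,r.as_matrix(),robot.get_state()['qpos'])
cv2.imwrite('pics/w6.png',np.clip(c['img'][:,:,::-1].astype(float)*1.3,0,255).astype(np.uint8))
m=(abs(W[...,0]-.516)<.04)&(abs(W[...,1]+.333)<.04)&(W[...,2]>.076)&(W[...,2]<.095)
q=W[m]; print(len(q),q.mean(0),cv2.minAreaRect((q[:,:2]*1000).astype(np.float32)))
m=(abs(W[...,0]-.516)<.12)&(abs(W[...,1]+.333)<.12)&(W[...,2]>.048)&(W[...,2]<.06)
q=W[m]; print(len(q),q.mean(0),cv2.minAreaRect((q[:,:2]*1000).astype(np.float32)))
E
```

```text
[ 0.5185 -0.3386  0.1669] [[-0.9669  0.2549  0.0076]
 [ 0.2549  0.967  -0.0044]
 [-0.0085 -0.0023 -1.    ]] [ 0.0996  0.4823  0.5803  1.6684 -0.2951  1.0703  2.0814]
1105 [ 0.5148 -0.3351  0.083 ] ((516.21630859375, -335.306640625), (11.696362495422363, 44.12099075317383), 75.0523681640625)
31928 [ 0.5098 -0.3342  0.0547] ((516.1145629882812, -335.81744384765625), (150.70115661621094, 139.51083374023438), 74.47577667236328)
```

View pics/w6.png

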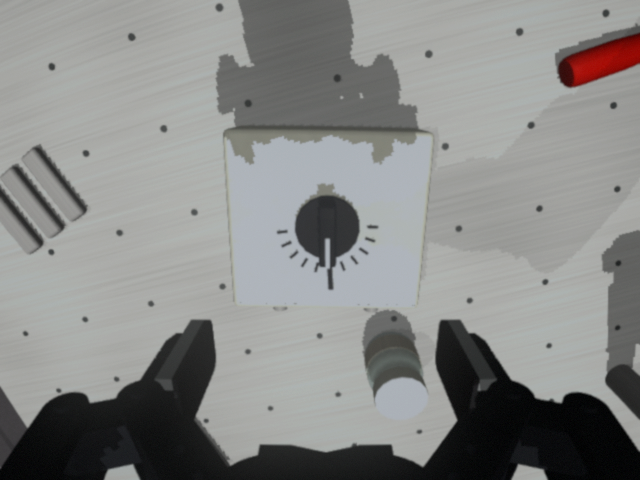

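{"method": "apply_moves", "body": {"moves": [[[1.6,4.4,0,0,0,-0.1,1],[3.2,8.8,0,0,0,-0.2,1],[4.8,13.2,0,0,0,-0.3,1],[6.4,17.6,0,0,0,-0.4,1],[8,22,0,0,0,-0.5,1],[9.6,26.4,0,0,0,-0.6,1],[11.2,30.8,0,0,0,-0.7,1],[12.8,35.2,0,0,0,-0.8,1]]]}}

```text
clock: 10.95
eef_pos: [0.4815, 0.0387, 0.1589]
tcp_rot: [0.001, -0.27, 0.963, 0.0]
wrist_force: [0.9, -0.1, -0.2]
finger_gap: 0.0856
```

```bash
python3 - <<'E'
from h import *
np.set_printoptions(precision=4,suppress=True)
p,r=tool(); t=np.array([.471,.156,.16]); print(p,r.inv().apply(t-p)*100,np.degrees(np.arctan2(-r.as_matrix()[1,0],-r.as_matrix()[0,0])),robot.get_state()['qpos'])
E
```

```text
[0.4815 0.0387 0.1589] [-5.2042 10.5619 -0.1054] 31.333348231017986 [-0.4464  0.2418  0.3116  1.9791 -0.0917  0.9328  2.0289]
```

{"method": "apply_moves", "body": {"moves": [[[-1.7,3.5,0,0,0,-0.08,1],[-3.4,7,0,0,0,-0.15,1],[-5,10,0,0,0,-0.22,1],[-5,10,0,0,0,-0.22,1],[-5,10,0,0,0,-0.22,1]]]}}

```text
clock: 11.45
eef_pos: [0.4728, 0.1488, 0.1586]
tcp_rot: [0.0, -0.373, 0.928, -0.0]
wrist_force: [0.1, -0.6, 0.1]
finger_gap: 0.0854
```

```bash
python3 - <<'E'
from h import *
np.set_printoptions(precision=4,suppress=True)
c=cam('wrist');W=cloud(c);p,r=tool(); print(p,np.degrees(np.arctan2(-r.as_matrix()[1,0],-r.as_matrix()[0,0])),robot.get_state()['qpos'])
cv2.imwrite('pics/w7.png',np.clip(c['img'][:,:,::-1].astype(float)*1.5,0,255).astype(np.uint8))
m=(abs(W[...,0]-.471)<.045)&(abs(W[...,1]-.156)<.045)&(W[...,2]>.121)&(W[...,2]<.133)
q=W[m]; print(len(q),q.mean(0),cv2.minAreaRect((q[:,:2]*1000).astype(np.float32)))
cv2.imwrite('pics/w7m.png',m.astype(np.uint8)*255); np.save('q.npy',q)
E
```

```text
[0.4729 0.1477 0.1586] 43.66450248985071 [-0.5872  0.2616  0.2176  1.9454 -0.0686  0.9418  1.9965]
2429 [0.471 0.152 0.126] ((467.2665710449219, 149.3839569091797), (30.082786560058594, 46.147682189941406), 47.5896110534668)
```

View pics/w7.png

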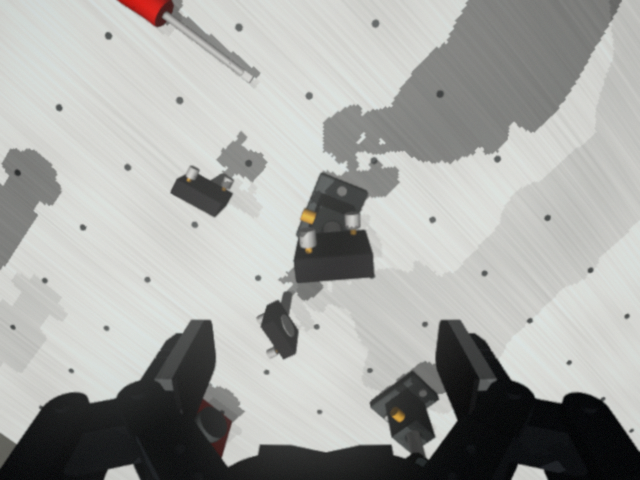

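View pics/w7m.png

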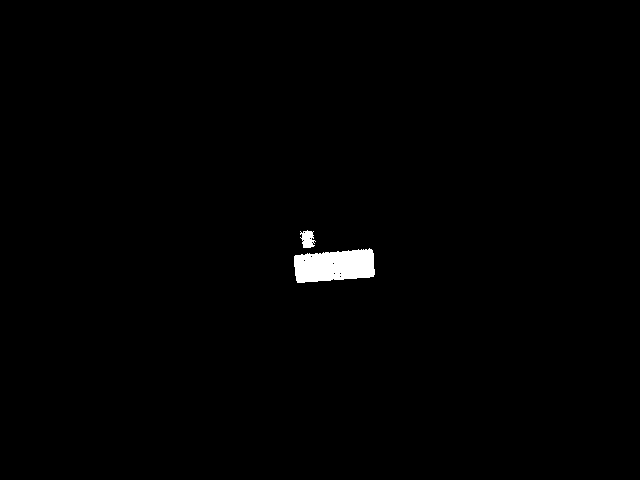

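```bash
python3 - <<'E'
from h import *
q=np.load('q.npy'); 
n=np.array([np.cos(np.radians(47)),np.sin(np.radians(47))]); t=(q[:,:2]@n); print(np.histogram(t,20))
e=t.max(); k=q[t>e-.018]
rc=cv2.minAreaRect((k[:,:2]*1000).astype(np.float32)); print(rc,np.median(k[:,2]))
p,r=tool(); ctr=np.array([*rc[0],0])/1000; ctr[2]=p[2]; print(r.inv().apply(ctr-p)*100)
E
```

```text
(array([ 30,  27,  32,  26,  30,  28,  19,   0,  64, 351, 202, 198, 200,
       187, 194, 189, 200, 179, 181,  92]), array([0.41303062, 0.41453826, 0.41604589, 0.41755352, 0.41906115,
       0.42056878, 0.42207641, 0.42358404, 0.42509168, 0.42659931,
       0.42810694, 0.42961457, 0.4311222 , 0.43262983, 0.43413746,
       0.43564509, 0.43715273, 0.43866036, 0.44016799, 0.44167562,
       0.44318325]))
((471.80645751953125, 154.315185546875), (16.58130645751953, 46.04477310180664), 48.577964782714844) 0.12651531252462134
[-3.79124996e-01  5.52856975e-01 -3.00328045e-04]
```

{"method": "apply_moves", "body": {"moves": [[[-0.4,0.5,0,0,0,-0.085,1],[-0.4,0.5,2,0,0,-0.085,1],[-0.4,0.5,5,0,0,-0.085,1],[-0.4,0.5,7.5,0,0,-0.085,1],[-0.4,0.5,7.5,0,0,-0.085,1]]]}}

```text
clock: 12.0
eef_pos: [0.4704, 0.1523, 0.0812]
tcp_rot: [-0.003, -0.41, 0.912, -0.0]
wrist_force: [0.0, -1.0, 0.2]
finger_gap: 0.0855
```

```bash
python3 - <<'E'
from h import *
np.set_printoptions(precision=4,suppress=True)
c=cam('wrist');W=cloud(c);p,r=tool(); print(p,np.degrees(np.arctan2(-r.as_matrix()[1,0],-r.as_matrix()[0,0])),robot.get_state()['wrist_force'])
cv2.imwrite('pics/w8.png',np.clip(c['img'][:,:,::-1].astype(float)*1.5,0,255).astype(np.uint8))
m=(abs(W[...,0]-.471)<.045)&(abs(W[...,1]-.156)<.045)&(W[...,2]>.121)&(W[...,2]<.133)
L=r.inv().apply((W-p).reshape(-1,3)).reshape(480,640,3)
q=W[m]; t=-L[m][:,0]; k=q[t>t.max()-.018]; rc=cv2.minAreaRect((k[:,:2]*1000).astype(np.float32)); print(rc)
print(r.inv().apply(np.array([rc[0][0]/1000,rc[0][1]/1000,p[2]])-p)*100)
E
```

```text
[0.4715 0.1529 0.0829] 48.4373319509347 [-0.0589  1.4185  0.473 ]
((472.014892578125, 153.58908081054688), (17.93914222717285, 86.29085540771484), 48.460662841796875)
[-0.0888  0.007  -0.0003]
```

View pics/w8.png

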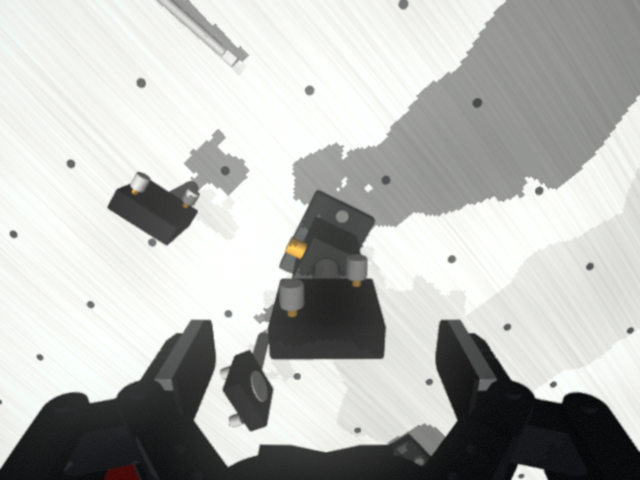

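{"method": "apply_moves", "body": {"moves": [[[-0.1,0,1.5,0,0,0,1],[-0.1,0,3,0,0,0,1],[-0.1,0,3.4,0,0,0,1],[-0.1,0,3.4,0,0,0,0.6],[-0.1,0,3.4,0,0,0,0.3],[-0.1,0,3.4,0,0,0,0.3],[-0.1,0,3.4,0,0,0,0.3]]]}}

```text
clock: 12.75
eef_pos: [0.4736, 0.1558, 0.0508]
tcp_rot: [0.001, -0.411, 0.911, 0.0]
wrist_force: [-0.5, -0.2, 5.3]
finger_gap: 0.0454
```

```bash
python3 - <<'E'
from h import *
np.set_printoptions(precision=4,suppress=True)
c=cam('wrist');p,r=tool(); s=robot.get_state();print(p,np.degrees(np.arctan2(-r.as_matrix()[1,0],-r.as_matrix()[0,0])),s['wrist_force'],s['finger_gap'])
cv2.imwrite('pics/w9.png',np.clip(c['img'][:,:,::-1].astype(float)*1.5,0,255).astype(np.uint8))
E
```

```text
[0.4736 0.1558 0.0509] 48.58943569296705 [-1.5283 -0.3299  6.2408] 0.04504186173361692
```

View pics/w9.png

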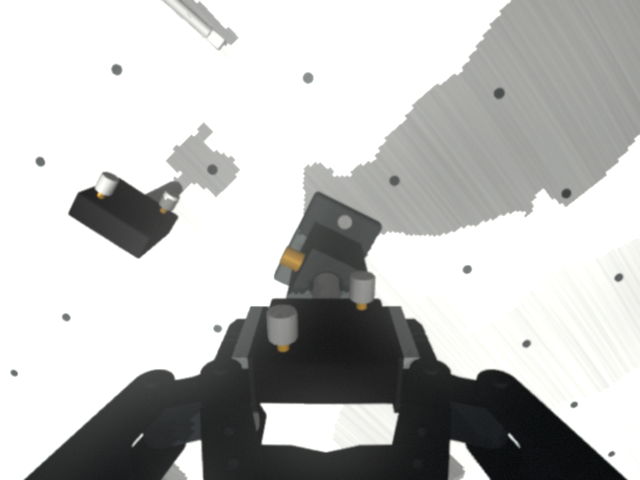

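{"method": "apply_moves", "body": {"moves": [[[0,0,-1,0,0,0,0],[0,0,-2.5,0,0,0,0],[0,0,-4,0,0,0,0],[0,0,-6,0,0,0,0],[0,0,-8.5,0,0,0,0],[0,0,-11,0,0,0,0],[0,0,-12.5,0,0,0,0],[0,0,-12.5,0,0,0,0]]]}}

```text
clock: 13.6
eef_pos: [0.4743, 0.1561, 0.1775]
tcp_rot: [0.002, -0.411, 0.911, 0.0]
wrist_force: [0.1, -0.4, -1.3]
finger_gap: 0.0451
```

```bash
python3 - <<'E'
from h import *
np.set_printoptions(precision=4,suppress=True)
c=cam('wrist');p,r=tool(); s=robot.get_state();print(p,np.degrees(np.arctan2(-r.as_matrix()[1,0],-r.as_matrix()[0,0])),s['wrist_force'],s['finger_gap'])
a=np.clip(c['img'][:,:,::-1].astype(float)*1.5,0,255).astype(np.uint8)[200:,150:500]
sc=cam('scene'); u,v=proj(sc,p).astype(int); print(u,v)
b=cv2.resize(sc['img'][max(v-70,0):v+70,u-87:u+88],(350,280))[:,:,::-1]
cv2.imwrite('pics/l1.png',np.hstack([a,b]))
W=cloud(c); L=r.inv().apply((W-p).reshape(-1,3)).reshape(480,640,3)
m=(abs(L[...,0])<.035)&(abs(L[...,1])<.022)&(L[...,2]<-.05)&(L[...,2]>-.1); q=L[m]
zt=np.median(q[:,2]); k=q[abs(q[:,2]-zt)<.004]; print(zt,k.min(0),k.max(0),k.mean(0)); 
A=np.c_[k[:,:2],np.ones(len(k))]; print(np.linalg.lstsq(A,k[:,2],rcond=None)[0])
# scene face
Ws=cloud(sc); n0=-r.as_matrix()[:,0]
m=(np.linalg.norm(Ws-(p+[0,0,.05]),axis=-1)<.03); k=Ws[m]
for i in range(6):
    g=k-k.mean(0); n=np.linalg.svd(g,full_matrices=False)[2][2]; k=k[abs(g@n)<.003]
n*=np.sign(n@n0); print('face n',n,np.degrees(np.arctan2(n[1],n[0])),len(k),k.mean(0))
E
```

```text
[0.4734 0.1558 0.1759] 48.59609573514745 [-0.321  -0.2738 -1.4406] 0.04536468283277985
415 209
-0.0758328757651349 [-0.0096 -0.022  -0.0793] [ 0.0239  0.022  -0.0718] [ 0.0044 -0.0012 -0.0765]
[ 0.178  -0.0097 -0.0773]
face n [0.6617 0.7495 0.0204] 48.55694663160943 496 [0.4777 0.1621 0.228 ]
```

View pics/l1.png

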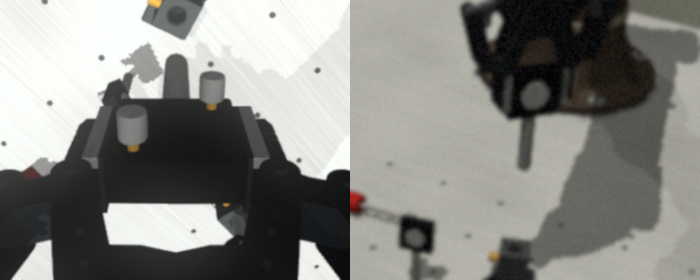

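{"method": "apply_moves", "body": {"moves": [[[0.8,-2.3,0,0,0,0.08,0],[1.9,-5.5,0,0,0,0.2,0],[3.1,-8.8,0,0,0,0.33,0],[4.3,-12.2,0,0,0,0.46,0],[5.5,-15.6,0,0,0,0.58,0],[6.6,-19,0,0,0,0.7,0],[7.6,-22,0,0,0,0.79,0],[8.2,-23.5,0,0,0,0.85,0]]]}}

```text
clock: 14.5
eef_pos: [0.5951, -0.0655, 0.1736]
tcp_rot: [-0.001, 0.005, 1.0, -0.001]
wrist_force: [0.0, 0.8, -1.8]
finger_gap: 0.0456
```

```bash
cat > chk.py <<'E'
from h import *
import sys
np.set_printoptions(precision=4,suppress=True)
c=cam('wrist');sc=cam('scene');tp=cam('top');p,r=tool(); s=robot.get_state();print(s['clock'],p,np.degrees(np.arctan2(-r.as_matrix()[1,0],-r.as_matrix()[0,0])),s['wrist_force'],s['finger_gap'],r.as_matrix()[:,2])
t=np.array([.6005,-.0705,.176]);print('to go',r.inv().apply(t-p)*100)
W=cloud(c); L=r.inv().apply((W-p).reshape(-1,3)).reshape(480,640,3)
m=(abs(L[...,0])<.035)&(abs(L[...,1])<.022)&(L[...,2]<-.05)&(L[...,2]>-.1); k=W[m]; k=k[abs(k[:,2]-.2515)<.004]
x=-r.inv().apply(k-p)[:,0]; k=k[x>x.max()-.0175]; print('mount top rect',cv2.minAreaRect((k[:,:2]*1000).astype(np.float32)),np.median(k[:,2]))
for nm,X in (('top',cloud(tp)),('scene',cloud(sc))):
    m=(X[...,0]>.66)&(X[...,0]<.9)&(abs(X[...,1]+.07)<.06)&(X[...,2]>.2); q=X[m]; 
    print(nm,len(q),'ring front x',np.percentile(q[:,0],[0,1,3]))
u,v=proj(sc,[.66,-.07,.22]).astype(int)
b=cv2.resize(sc['img'][max(v-100,0):v+100,max(u-130,0):u+130],None,fx=2,fy=2)
cv2.imwrite('pics/'+sys.argv[1],b[:,:,::-1])
cv2.imwrite('pics/w'+sys.argv[1],c['img'][:,:,::-1])
E
python3 chk.py f1.png
```

```text
14.65 [ 0.5943 -0.0625  0.1737] -0.23122015534770735 [-0.3322 -0.0388 -1.5877] 0.04538242949831326 [-0.0019 -0.0006 -1.    ]
to go [-0.6229 -0.8014 -0.2345]
mount top rect ((595.8154296875, -63.06873321533203), (43.58086013793945, 17.5272159576416), 85.4417953491211) 0.24932255572790202
top 630 ring front x [0.7225 0.7555 0.7627]
scene 2673 ring front x [0.6994 0.7119 0.7151]
```

View pics/f1.png

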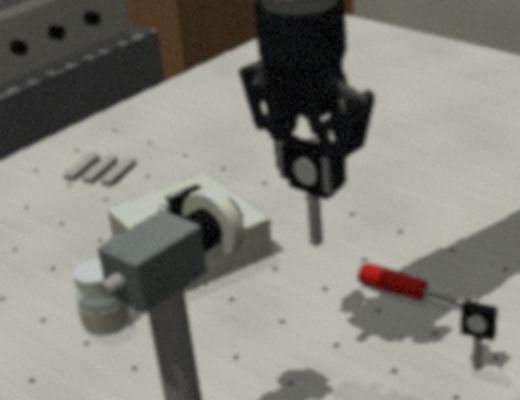

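View pics/wf1.png

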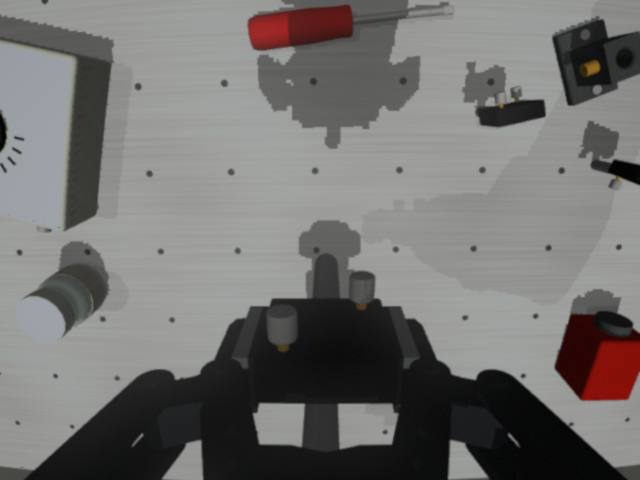

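{"method": "apply_moves", "body": {"moves": [[[-0.3,-0.4,-0.1,0,0,0,0],[-0.6,-0.8,-0.2,0,0,0,0],[-0.6,-0.8,-0.2,0,0,0,0],[-0.6,-0.8,-0.2,0,0,0,0],[-0.6,-0.8,-0.2,0,0,0,0],[-0.6,-0.8,-0.2,0,0,0,0]]]}}

```text
clock: 15.25
eef_pos: [0.6008, -0.069, 0.1767]
tcp_rot: [-0.0, 0.001, 1.0, 0.0]
wrist_force: [0.2, -0.5, -1.3]
finger_gap: 0.0452
```

```bash
python3 chk.py f2.png; python3 - <<'E'
from h import *
np.set_printoptions(precision=4,suppress=True)
sc=cam('scene');W=cloud(sc);p,r=tool()
m=(np.linalg.norm(W-(p+[0.01,0,.05]),axis=-1)<.028); k=W[m]
for i in range(6):
    g=k-k.mean(0); n=np.linalg.svd(g,full_matrices=False)[2][2]; k=k[abs(g@n)<.003]
print('face n',n,len(k),k.mean(0))
d=[x for x in robot.mark_of('mirror_face','scene')]; 
for x in d[:4]:
    u,v=np.array(x['uv']); print(x['uv'],x['score'],px(sc,x['uv']))
g=robot.cut_out('glass','scene')
for x in g[:3]:
    q=W[x['pixels']]; print('glass',x['score'],np.nanmedian(q,0))
print(proj(sc,[.611,-.0705,.229]))
q=W[(W[...,0]>.74)&(W[...,0]<.85)&(abs(W[...,1]+.07)<.04)&(W[...,2]>.03)&(W[...,2]<.19)]
from scipy.optimize import least_squares
print('pillar',least_squares(lambda t:np.hypot(q[:,0]-t[0],q[:,1]-t[1])-.016,[.78,-.07],loss='soft_l1',f_scale=.002).x)
print(robot.get_state()['joint_velocities'],robot.get_state()['clock'])
E
```

```text
15.4 [ 0.6009 -0.0692  0.1767] -0.09803649033797127 [ 0.2831 -0.2815 -2.328 ] 0.045280934212156045 [ 0.      0.0001 -1.    ]
to go [ 0.0367 -0.1274  0.0727]
mount top rect ((602.097900390625, -69.237060546875), (44.01256561279297, 17.486034393310547), 89.74710845947266) 0.2525141548464034
top 513 ring front x [0.7318 0.7495 0.7724]
scene 2671 ring front x [0.699  0.7117 0.7152]
face n [ 1.      0.0023 -0.0055] 413 [ 0.6082 -0.0703  0.2288]
[274.7, 182.9] 0.96 [ 0.6098 -0.0596  0.2271]
[402.1, 284.6] 0.6 [0.5653 0.1849 0.0745]
[360.4, 258.7] 0.55 [0.5213 0.0712 0.0573]
glass 0.68 [ 0.6092 -0.068   0.2296]
glass 0.44 [0.5223 0.0686 0.0595]
[269.5155 180.637 ]
pillar [ 0.7809 -0.0716]
[ 0.001   0.0013 -0.001  -0.001   0.0002 -0.0008 -0.0012] 15.55
```

View pics/f2.png

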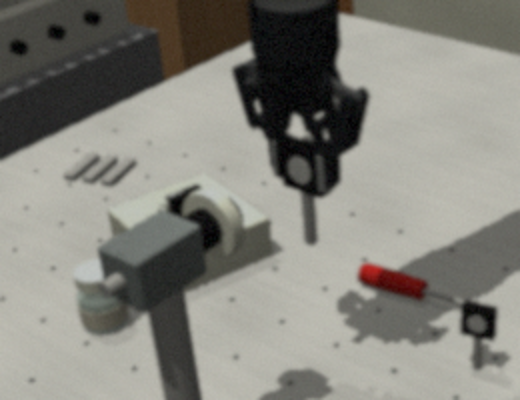

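```bash
python3 - <<'E'
from h import *
print(robot.sign_off())
E
```

```text
the job is handed in; nothing more can be done
None
```

I turned the dimmer to the long mark, drew the mirror out of its holder, and signed off while holding it before the inspection camera. No verdict came back. The clock read about 15.6 s at hand-in.

**Last checks**
- **Dimmer:** in the wrist picture taken after I let go, the pointer sat on the long mark. The bar pointed at −15.0° and the box's axis at −15.5°. I did not touch the knob again.
- **Mirror position:** the glass centre measured about (0.609, −0.069, 0.229), and I worked out the view point as about (0.611, −0.071, 0.229). That is 2–3 mm off, against the 15 mm allowed.
- **Mirror attitude:** the glass faces the lens within about 1° and is upright within about 1°. The joints were at rest and the fingers were 45 mm apart on the 46 mm mount.
- **Other objects:** no contact with the camera or the glass showed in the forces or pictures. I did not go near the lens, screwdriver or jar, but I did not measure their positions again at the end.

**Disagreements**
- **Fingertip position:** the fingertips are really about 39 mm behind the reported TCP along the tool axis. Because of this, my first close on the knob shut on air above it. I found the offset from the wrist depth and the scene picture and corrected for it in both grasps.
- **Network mark:** for the mirror face, the network's mark in the scene picture was about 10 mm off in y compared with the plane fit and the cut-out glass. I relied on the latter two, which agreed.

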